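# Open the jar holder for the yoghurt tub

## Task

Open the jar holder all the way so the yoghurt tub can be taken out: press down the orange release paddle on the sliding jaw and, keeping it pressed, push the jaw back along its bar until it rests against the end stop, then let the paddle spring up and take the hand clear. Leave the tub standing where it is in the holder, and do not shift the spare tub or the two tumblers. Fingertips are enough: nothing needs gripping, and nothing may be lifted.

Things in the scene. Friction and masses are not known exactly. Their poses are not given: they have to be found in the camera images.
- holder: Jar holder fixed to the counter: wooden board 340 x 150 x 10 mm, steel ratchet bar 30 mm wide along the board's x at y = -40 mm (bar top 48 mm up). Origin: centre of the board's underside; z up. x runs along the bar from the grey fixed jaw (-x end) to the grey end stop (+x end, 56 mm wide), both 70 mm high; the sliding jaw opens towards +x. The tub stands on the board at the bar's +y side.
- jaw (a joint): Travel (m) of the grey sliding jaw along the holder's +x: 0 closed, 0.135 fully open against the end stop. Its block is 78 mm long, 56 mm wide, top 72 mm above the counter; a 70 mm high pad reaches to +y beside the tub. With the release pressed it slides against 3 N of friction and 8 N per m/s; else the ratchet stops it within 8 mm. It stays where left.
- release (a joint): Downward travel (m) of the orange release paddle: 0 up (ratchet locked), 0.010 fully down. Sprung: 3 N to start, 7 N fully down. The ratchet is free from about 0.005 and locks again as the paddle rises: only the finger keeps it down. There are no teeth for the last few mm before the end stop.
- release_top (a point): Centre of the flat top of the orange release paddle (42 mm along the bar, 48 mm across), 84 mm above the counter when up. It moves with the paddle and the jaw; axes as the holder's. The paddle is open above, to both sides and to -x; at +x stands the thumb rest.
- thumb_face (a point): Centre of the flat face, looking to the holder's -x, of the sliding jaw's upright grey thumb rest, 98 mm above the counter and 26 mm to +x of the paddle's centre. The rest is 56 mm wide, 26 mm thick, its top 112 mm above the counter. A finger pressing the paddle pushes the jaw open against this face. Axes as the holder's.
- tub_mid (a point): Centre (half-way up) of the yoghurt tub standing on the board between the jaws: white with a blue band, 88 mm high, 74 mm across at the lid, 58 mm at the foot, 0.3 to 0.55 kg, loose.
- spare_tub_mid (a point): Centre of a second, equal yoghurt tub standing loose on the counter.
- tumbler_a_mid (a point): Centre of a clear plastic tumbler, 90 mm high, 72 mm across the rim, loose on the counter.
- tumbler_b_mid (a point): Centre of the other, equal tumbler.

How it is judged:
On the way, in this order (a step that is already met when the one before it is completed fails the run):
1. the release paddle is pressed down (5 mm or more) (value of joint release above 0.005 m), for 0.1 s.
2. the jaw has been pushed back to the end stop (value of joint jaw above 0.128 m), for 0.1 s.
At the end, for the whole second after the job is handed in: The jaw is within 7 mm of the end stop (joint above 0.128) and at rest, the paddle has sprung up (under 3 mm), the tub stands upright within 15 mm of where it was, and the spare tub and tumblers are within 20 mm of where they were (value of joint jaw above 0.128 m and velocity of joint jaw below 0.01 m/s and value of joint release below 0.003 m and distance of tub_mid from where it was at the start of the episode below 0.015 m and angle between tub_mid's own z axis and vertical below 0.1 rad and distance of each of spare_tub_mid, tumbler_a_mid, tumbler_b_mid from where it was at the start of the episode below 0.02 m); the robot touches nothing.
It fails at once if the tub in the holder is shifted by more than 15 mm, lifted or tipped (distance of tub_mid from where it was at the start of the episode above 0.015 m or angle between tub_mid's own z axis and vertical above 0.25 rad).
It fails at once if the spare tub or a tumbler is shifted by more than 20 mm, lifted or tipped (distance of any of spare_tub_mid, tumbler_a_mid, tumbler_b_mid from where it was at the start of the episode above 0.02 m or angle between any of spare_tub_mid, tumbler_a_mid, tumbler_b_mid's own z axis and vertical above 0.25 rad).
It also fails if it takes over 32 s, if anything falls off the work surface, if the arm or the gripper's body presses on something with over 40 N, if the wrist force passes 120 N, or if a joint passes its speed limit or range.

## Robot

A 6-joint arm with a two-finger parallel gripper is mounted at the origin on the work surface. World frame = base frame: x ahead of the robot, y to its left, z up, the work surface at z = 0. Lengths are in m, angles in rad, forces in N, time in s.
With the tool pointing down it reaches from about 0.25 to 0.725 m from the base axis. Payload 4 kg.
Tool frame: the origin (TCP) lies where the fingers leave the gripper's body, on its centre line; the fingertips stand 73 mm ahead of it and the grasp point (between the pads) lies 54 mm ahead of it (bot.tips_ahead is the z of the fingertips in the tool frame, in m); z points along the fingers, y is the direction in which the jaws open and shut (so a half turn about z gives the same grasp; the last joint's range is limited). The gripper opens to 85 mm and grips with 20 to 120 N. Pads are 22 mm wide; open, the fingers measure 114 mm over their backs; the gripper's body (76 mm by 85 mm) begins 54 mm behind the grasp point. The pads swing forward as they close: fully open they stand 13 mm farther back than shut.
Start: joints at [-1.184, 0.241, 0.005, 1.335, 0, 1.571], TCP at [0.189, -0.463, 0.304] pointing down, gripper open.
Joint ranges: [-2.72, 2.72], [-1.05, 1.87], [-1.09, 1.28], [-1.99, 2.15], [-1.42, 1.44], [-3.14, 3.14]. Speed limits (rad/s): [2.79, 2.79, 3.14, 3.14, 3.14, 3.14].

## Interface

Orientations are given as a unit quaternion [x, y, z, w].
In Python, from workcell import readout, camera, get_calibration, order, bot gives the robot as it stands.
- The arm moves only by the tool send_rows, never from a script. Its argument "moves" is a list of rows, each a list of 3 entries, a list of its own where there are three numbers: the shift along the tool's x, y, z in mm, then the turn, a rotation vector about the tool's x, y, z in rad, then the finger opening in mm, from 0 to 85.4. In form: [[[dx, dy, dz], [ax, ay, az], grip], ...]. A call has 1 to 12 rows; each row is the pose to reach, as a shift and turn from the pose measured when the call began, along the tool's axes at that moment; what a row does not reach only later rows make up. A row lasts 1/12 s, in which the tool goes at most 41.7 mm and 7.16 degrees, less where a joint would pass 70% of its speed; a pose out of reach is approached as far as the arm can. A call with a gripper value outside its range is refused whole. The fingers move at their own pace and stop on an object; the grip force is fixed at half the most. Time passes only in rows, so rows that repeat a pose let the fingers close. It gives the time, the measured TCP pose, the force and the opening at its end, in the units of the state.
- readout.get_obs(): the state, without advancing time (a new reading comes with each control period).
- camera(name): name is "side" or "top"; returns the picture (400x640x3 uint8, red, green, blue); there is no depth.
- get_calibration(name): a dict with "fx", "fy", "cx", "cy" (pixels), "R" (3x3) and "t" (3): a world point X has camera coordinates R X + t. Camera axes: x right, y down, z forward; pixel columns grow to the right and rows downward; lengths in m; the calibration is good to about 2 mm. A picture is of the moment at which its call begins. get_calibration takes no time and is no camera call.
- order.job_done(): hands the job in, once; it reports no verdict.
The state is a dict: "clock": time; "joint_pos": joint angles; "joint_vel": joint speeds; "tau": joint torques, N m; "eef_pos": TCP position; "tool_rot": TCP orientation; "ft_force": force on the tool from outside, world axes, zero at the start; "ft_torque": the same for the moment, N m; "grip_width": finger opening in m.
Only numpy, scipy, OpenCV 4.12 (cv2) and the standard library are available. Lean on these libraries where they do the work, as an engineer would, in place of code of your own. Each camera call takes 0.05 s, during which the arm holds its last target. There are 200 camera calls.

## Working session

There is one attempt and no reset: what is moved stays moved. The work goes in short steps, Python scripts to look and compute and a tool call to move; the robot and the scene stay as the last step left them, time stands still between calls to the robot, and variables do not carry over. Pictures are saved under pics/ and viewed, about 8 in all and at most 12, crops included, and the job is handed in when it is done.

Besides the shell and the picture viewer there is one more tool, called after "Request:" as name(argument=value, ...) on one line, values as JSON. send_rows: Moves the arm, as the interface text tells. Its arguments: {"type":"object","properties":{"moves":{"type":"array","items":{"type":"array"}}},"required":["moves"]}

```bash
mkdir -p pics; python3 - <<'E'
from workcell import readout, camera, get_calibration, bot
import cv2
for n in("top","side"):
    cv2.imwrite(f"pics/{n}0.png",camera(n)[:,:,::-1]); print(n,get_calibration(n))
o=readout.get_obs(); print(o, bot.tips_ahead)
E
```

```text
top {'fx': 414.96601324922557, 'fy': 414.96601324922557, 'cx': 324.32210149158243, 'cy': 199.56333106248974, 'R': array([[-0.02771325, -0.99959684,  0.00617529],
       [-0.99543091,  0.027032  , -0.09157826],
       [ 0.0913744 , -0.00868501, -0.99577873]]), 't': array([0.01683951, 0.58254555, 0.87336506])}
side {'fx': 471.8010288236213, 'fy': 471.8010288236213, 'cx': 325.7580882939234, 'cy': 206.0147454346153, 'R': array([[-0.95198141, -0.30604615,  0.00819431],
       [-0.17985949,  0.5374073 , -0.82391988],
       [ 0.24775382, -0.78583023, -0.56664706]]), 't': array([0.54271661, 0.19007748, 0.93242549])}
{'clock': 0.1, 'joint_pos': array([-1.18403585e+00,  2.41338409e-01,  3.89981001e-03,  1.33516770e+00,
        5.49778144e-06,  1.57084150e+00]), 'joint_vel': array([ 6.90381437e-04, -6.17508107e-04,  1.94157747e-03, -2.33864839e-05,
        1.10987684e-03,  1.20547966e-04]), 'tau': array([ 1.59546283e-05, -3.73136938e+01,  2.53009933e+01,  1.08522011e-02,
       -1.79476564e-05,  1.54615467e-06]), 'eef_pos': array([ 0.1884449 , -0.46269581,  0.30311704]), 'tool_rot': array([ 9.81364177e-01,  1.92154970e-01, -1.71240106e-04, -8.88641635e-04]), 'ft_force': array([ 0.52450769,  0.35551046, -0.01002304]), 'ft_torque': array([0.08324904, 0.00756765, 0.0297154 ]), 'grip_width': 0.08539480596867052} 0.0726
```

View pics/top0.png

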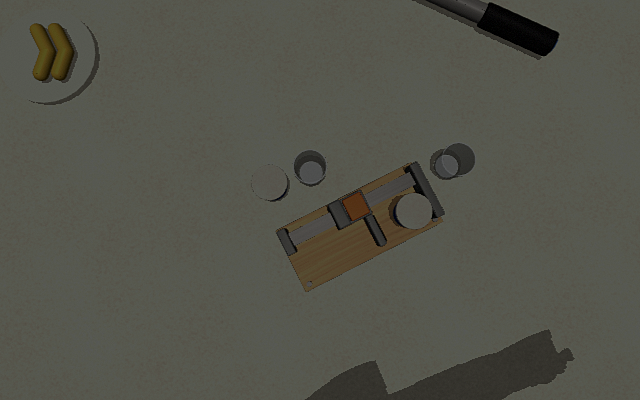

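View pics/side0.png

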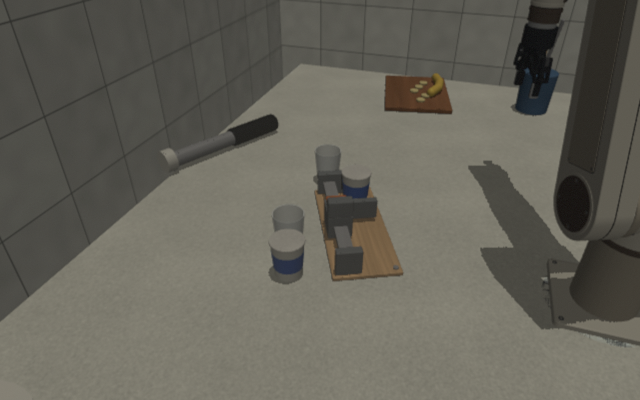

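The top picture shows the holder with its fixed jaw at the right (415–440, 165–215), the end stop at the left (287, 241) and the orange paddle at (356, 206). The thumb rest is at the paddle's left (340, 213). The tub is at (413, 210), the spare tub at (269, 182), and the tumblers at (310, 168) and (455, 160). The side view agrees. So holder +x runs to image left and slightly down.

```bash
cat > h.py <<'E'
import numpy as np,cv2
from scipy.spatial.transform import Rotation as Ro
from workcell import readout, camera, get_calibration, bot
def back(n,uv,z):
    c=get_calibration(n); R=np.array(c["R"]);t=np.array(c["t"])
    d=R.T@np.array([(uv[0]-c["cx"])/c["fx"],(uv[1]-c["cy"])/c["fy"],1]); o=-R.T@t
    return o+d*(z-o[2])/d[2]
def orange(im):
    h=cv2.cvtColor(im,cv2.COLOR_RGB2HSV)
    m=cv2.inRange(h,(5,190,90),(16,255,255)); 
    n,l,s,c=cv2.connectedComponentsWithStats(m); i=1+s[1:,4].argmax()
    return c[i],s[i],(l==i)
E
python3 - <<'E'
from h import *
im=cv2.imread("pics/top0.png")[:,:,::-1].copy()
c,s,m=orange(im); print("orange",c,s,back("top",c,.084))
pts=np.argwhere(m)[:,::-1].astype(np.float32); r=cv2.minAreaRect(pts); print(r)
print([back("top",p,.084).round(4) for p in cv2.boxPoints(r)])
h=cv2.cvtColor(im,cv2.COLOR_RGB2HSV); print(h[206,356],h[275,320])
b=[back("top",p,.01) for p in [(277,230),(307,292),(443,221),(413,162)]]
print(np.round(b,4)); print([np.linalg.norm(b[i]-b[(i+1)%4]).round(3) for i in range(4)])
for e in (b[1]-b[2],b[0]-b[3]): print("yaw",np.arctan2(e[1],e[0]))
for k,p,z in(("tub",(413,210),.098),("spare",(269,182),.088),("ta",(310,166),.09),("tb",(457,158),.09)): print(k,back("top",p,z).round(3))
cv2.imwrite("pics/crop.png",cv2.convertScaleAbs(cv2.resize(im[140:300,240:480,::-1],None,fx=3.3,fy=3.3,interpolation=cv2.INTER_CUBIC),alpha=1.7))
E
```

```text
orange [352.5 219. ] [352 219   2   1   2] [ 0.53652238 -0.05451884  0.084     ]
((352.5, 219.0), (1.0, 0.0), 180.0)
[array([ 0.5365, -0.0555,  0.084 ]), array([ 0.5365, -0.0555,  0.084 ]), array([ 0.5366, -0.0535,  0.084 ]), array([ 0.5366, -0.0535,  0.084 ])]
[ 14 191  84] [ 17 131  84]
[[ 0.5201  0.1063  0.01  ]
 [ 0.3845  0.0438  0.01  ]
 [ 0.5298 -0.2593  0.01  ]
 [ 0.6631 -0.1994  0.01  ]]
[np.float64(0.149), np.float64(0.336), np.float64(0.146), np.float64(0.337)]
yaw 2.017925188477363
yaw 2.0081767383879994
tub [ 0.551 -0.175  0.098]
spare [0.616 0.112 0.088]
ta [0.646 0.029 0.09 ]
tb [ 0.655 -0.271  0.09 ]
```

View pics/crop.png

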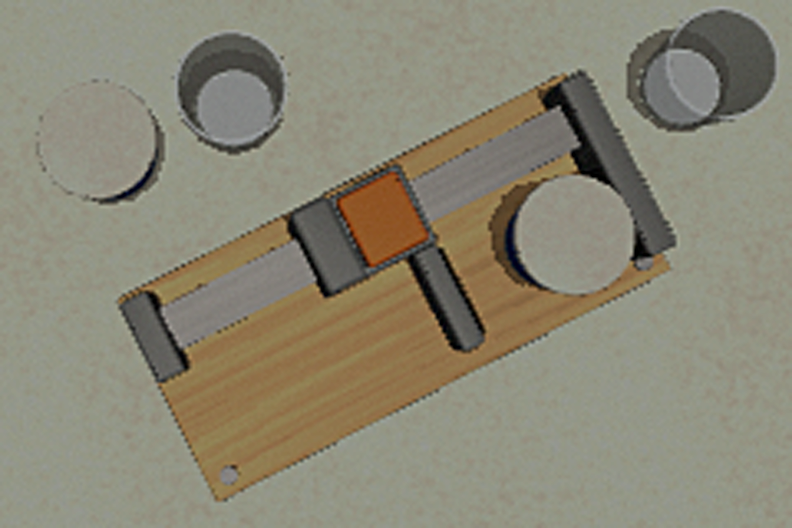

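```bash
python3 - <<'E'
from h import *
im=cv2.imread("pics/top0.png")[:,:,::-1].copy()
hs=cv2.cvtColor(im,cv2.COLOR_RGB2HSV); m=cv2.inRange(hs,(9,170,60),(16,255,255)); m[:190]=0;m[225:]=0;m[:,:335]=0;m[:,380:]=0
pts=np.argwhere(m)[:,::-1].astype(np.float32); r=cv2.minAreaRect(pts); print(len(pts),r)
bp=np.array([back("top",p,.084) for p in cv2.boxPoints(r)]); print(bp.round(4),np.linalg.norm(bp-np.roll(bp,1,0),axis=1))
P=back("top",r[0],.084); print("paddle",P)
yaw=2.013; hx=np.array([np.cos(yaw),np.sin(yaw),0]); hy=np.array([-hx[1],hx[0],0])
org=np.mean([back("top",p,.01) for p in [(277,230),(307,292),(443,221),(413,162)]],0); print("org",org)
loc=lambda p:[round(float((p-org)@a),4) for a in (hx,hy)]
f=lambda u,v:(240+u/3.3,140+v/3.3)
print("paddle local",loc(P))
for k,p,z in(("stop in top",f(155,293),.07),("stop in bot",f(187,367),.07),("rest left",f(292,215),.112),("rest left b",f(328,295),.112),("rest R",f(333,197),.112),("tub",(413,210),.098),("ta",(310,166),.09),("spare",(269,182),.088)):
    print(k,loc(back("top",f(*(0,0)) if 0 else p,z)))
# tool: z down, tool x or y along hx ; present tool axes
o=readout.get_obs(); R=Ro.from_quat(o["tool_rot"]); print(R.as_matrix().round(3))
a=R.inv().apply(hx); print("hx in tool",a, np.arctan2(a[1],a[0]))
print("delta to paddle in tool mm",1000*R.inv().apply(P-o["eef_pos"]), "end paddle reach",np.linalg.norm(P[:2]))
E
```

```text
454 ((355.4999694824219, 205.99996948242188), (22.807889938354492, 19.677398681640625), 63.43495178222656)
[[ 0.5753 -0.0337  0.084 ]
 [ 0.5923 -0.0701  0.084 ]
 [ 0.5502 -0.0893  0.084 ]
 [ 0.5333 -0.053   0.084 ]] [0.04618198 0.04015491 0.04628532 0.0399794 ]
paddle [ 0.56270625 -0.06149868  0.084     ]
org [ 0.52437991 -0.07715651  0.01      ]
paddle local [-0.0022, -0.0413]
stop in top [0.1431, -0.0637]
stop in bot [0.1458, -0.0139]
rest left [0.0472, -0.0659]
rest left b [0.0498, -0.014]
rest R [0.0206, -0.0645]
tub [-0.0994, 0.0181]
ta [0.0434, -0.1553]
spare [0.1322, -0.1639]
[[ 0.926  0.377 -0.001]
 [ 0.377 -0.926  0.002]
 [ 0.    -0.002 -1.   ]]
hx in tool [-0.05545991 -0.99845928  0.00180689] -1.6262847994342886
delta to paddle in tool mm [ 497.93285269 -230.02086206  219.53642889] end paddle reach 0.5660568932775253
```

Request:
send_rows(moves=[[[34, -16, 0], [0, 0, -0.11], 0], [[68, -31, 0], [0, 0, -0.22], 0], [[102, -47, 0], [0, 0, -0.33], 0], [[136, -62, 0], [0, 0, -0.44], 0], [[170, -78, 0], [0, 0, -0.55], 0], [[204, -93, 0], [0, 0, -0.66], 0], [[238, -109, 0], [0, 0, -0.77], 0], [[272, -124, 0], [0, 0, -0.88], 0], [[306, -140, 0], [0, 0, -0.99], 0], [[340, -155, 0], [0, 0, -1.1], 0], [[374, -171, 0], [0, 0, -1.21], 0], [[408, -186, 0], [0, 0, -1.32], 0]])

```text
clock: 1.1
eef_pos: [0.4969, -0.1347, 0.3031]
tool_rot: [0.655, 0.755, 0.0, -0.001]
ft_force: [0.2, 0.0, 0.7]
grip_width: -0.0001
```

```bash
cat >> h.py <<'E'
yaw=2.013; hx=np.array([np.cos(yaw),np.sin(yaw),0]); hy=np.array([-hx[1],hx[0],0])
P0=np.array([.5627,-.0615,.084])
def st(P=P0):
    o=readout.get_obs(); R=Ro.from_quat(o["tool_rot"]); tip=o["eef_pos"]+R.apply([0,0,bot.tips_ahead])
    Rt=Ro.from_matrix(np.c_[hx,-hy*1.0,[0,0,-1]])
    print("t",o["clock"],"q",o["joint_pos"].round(2),"tip",tip.round(4),"grip",round(o["grip_width"],3),"F holder",[round(float(o["ft_force"]@a),1) for a in(hx,hy)],round(o["ft_force"][2],1))
    print("tip->paddle in tool mm",(1000*R.inv().apply(P-tip)).round(1),"turn",(R.inv()*Rt).as_rotvec().round(3),"tip rel paddle holder",[round(1000*float((tip-P0)@a),1) for a in(hx,hy,[0,0,1])])
E
python3 -c "from h import *;st()"
```

```text
t 1.1 q [-0.27  0.27  0.04  1.35  0.    1.16] tip [ 0.4967 -0.1346  0.2305] grip -0.0 F holder [-0.0, -0.2] 0.7
tip->paddle in tool mm [ 62.7  75.8 146.5] turn [-0.001 -0.002 -0.3  ] tip rel paddle holder [-37.8, 90.9, 146.5]
```

Now hover about 30 mm above the paddle.

Request:
send_rows(moves=[[[21, 25, 10], [0, 0, -0.1], 0], [[42, 50, 30], [0, 0, -0.2], 0], [[63, 76, 55], [0, 0, -0.3], 0], [[63, 76, 85], [0, 0, -0.3], 0], [[63, 76, 116], [0, 0, -0.3], 0], [[63, 76, 116], [0, 0, -0.3], 0], [[63, 76, 116], [0, 0, -0.3], 0]])

```text
clock: 1.68
eef_pos: [0.5614, -0.0611, 0.1851]
tool_rot: [0.535, 0.845, -0.001, -0.004]
ft_force: [-1.0, 0.3, 0.3]
grip_width: 0.0002
```

```bash
python3 - <<'E'
from h import *
st()
a=cv2.resize(camera("side")[130:290,240:440],(800,600)[:1]+(640,),interpolation=cv2.INTER_CUBIC)
b=camera("top")[140:300,240:480]
cv2.imwrite("pics/h_side.png",cv2.convertScaleAbs(cv2.resize(a,(400,320))[:,:,::-1],alpha=1.5))
x=np.hstack([cv2.resize(a,(400,320)),cv2.resize(b,(400,267)) if 0 else cv2.copyMakeBorder(cv2.resize(b,(400,267)),0,53,0,0,cv2.BORDER_CONSTANT)])
cv2.imwrite("pics/hover.png",cv2.convertScaleAbs(x[:,:,::-1],alpha=1.5))
E
```

```text
t 1.6833 q [-0.11  0.45 -0.02  1.11  0.    1.02] tip [ 0.5608 -0.0609  0.1125] grip 0.0 F holder [0.7, 0.8] 0.3
tip->paddle in tool mm [-1.5  1.6 28.5] turn [-0.006 -0.006 -0.   ] tip rel paddle holder [1.4, 1.4, 28.5]
```

View pics/hover.png

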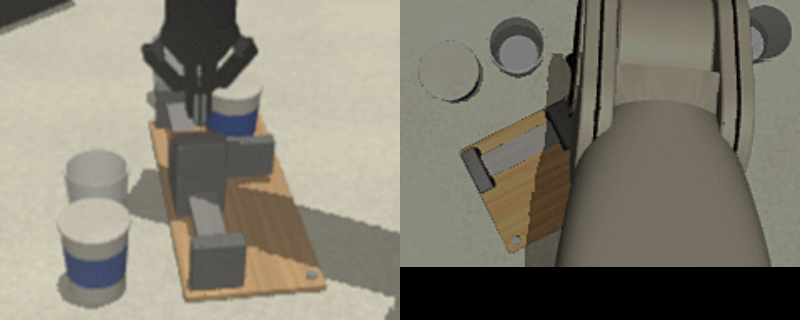

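The side view shows the closed fingers centred over the paddle, just behind the thumb rest (crop (200, 110)), clear of the tub. Next I press down gently.

Request:
send_rows(moves=[[[-1, 1, 10], [0, 0, 0], 0], [[-1, 1, 20], [0, 0, 0], 0], [[-1, 1, 25], [0, 0, 0], 0], [[-1, 1, 28], [0, 0, 0], 0], [[-1, 1, 30], [0, 0, 0], 0], [[-1, 1, 32], [0, 0, 0], 0], [[-1, 1, 34], [0, 0, 0], 0], [[-1, 1, 36], [0, 0, 0], 0], [[-1, 1, 36], [0, 0, 0], 0], [[-1, 1, 36], [0, 0, 0], 0]])

```text
clock: 2.62
eef_pos: [0.565, -0.0623, 0.1531]
tool_rot: [0.535, 0.845, 0.001, -0.0]
ft_force: [-2.7, 0.2, 4.3]
grip_width: 0.0
```

```bash
python3 -c "from h import *;st()"
```

```text
t 2.6167 q [-0.11  0.48 -0.06  1.03  0.    1.02] tip [ 0.5651 -0.0622  0.0805] grip 0.0 F holder [1.3, 2.4] 4.3
tip->paddle in tool mm [ 1.6 -1.9 -3.5] turn [ 0.001 -0.001 -0.001] tip rel paddle holder [-1.6, -1.9, -3.5]
```

Request:
send_rows(moves=[[[0, 0, 2], [0, 0, 0], 0], [[0, 0, 4], [0, 0, 0], 0], [[0, 0, 5], [0, 0, 0], 0], [[0, 0, 5], [0, 0, 0], 0]])

```text
clock: 2.95
eef_pos: [0.565, -0.0623, 0.1483]
tool_rot: [0.535, 0.845, 0.001, 0.0]
ft_force: [-2.0, 0.2, 6.4]
grip_width: -0.0001
```

```bash
python3 -c "from h import *;st()"
```

```text
t 2.95 q [-0.11  0.48 -0.06  1.02  0.    1.02] tip [ 0.5651 -0.0622  0.0757] grip -0.0 F holder [1.0, 1.7] 6.4
tip->paddle in tool mm [ 1.6 -1.9 -8.3] turn [ 0.001 -0.001 -0.001] tip rel paddle holder [-1.6, -1.9, -8.3]
```

Request:
send_rows(moves=[[[5, 0, 1], [0, 0, 0], 0], [[10, 0, 1], [0, 0, 0], 0], [[14, 0, 1], [0, 0, 0], 0], [[18, 0, 1], [0, 0, 0], 0], [[22, 0, 1], [0, 0, 0], 0], [[27, 0, 1], [0, 0, 0], 0], [[32, 0, 1], [0, 0, 0], 0], [[37, 0, 1], [0, 0, 0], 0], [[42, 0, 1], [0, 0, 0], 0], [[47, 0, 1], [0, 0, 0], 0], [[52, 0, 1], [0, 0, 0], 0], [[52, 0, 1], [0, 0, 0], 0]])

```text
clock: 3.95
eef_pos: [0.5432, -0.0156, 0.148]
tool_rot: [0.535, 0.845, 0.0, 0.001]
ft_force: [-2.0, -1.9, 6.2]
grip_width: -0.0001
```

```bash
python3 - <<'E'
from h import *
st()
a=camera("side")[150:310,220:420]
cv2.imwrite("pics/push1.png",cv2.convertScaleAbs(cv2.resize(a,(600,480),interpolation=cv2.INTER_CUBIC)[:,:,::-1],alpha=1.5))
E
```

```text
t 3.95 q [-0.03  0.44 -0.14  0.99 -0.    1.1 ] tip [ 0.5434 -0.0156  0.0754] grip -0.0 F holder [-0.9, 2.6] 6.2
tip->paddle in tool mm [-49.7  -2.1  -8.6] turn [ 0.002  0.002 -0.001] tip rel paddle holder [49.7, -2.2, -8.6]
```

View pics/push1.png

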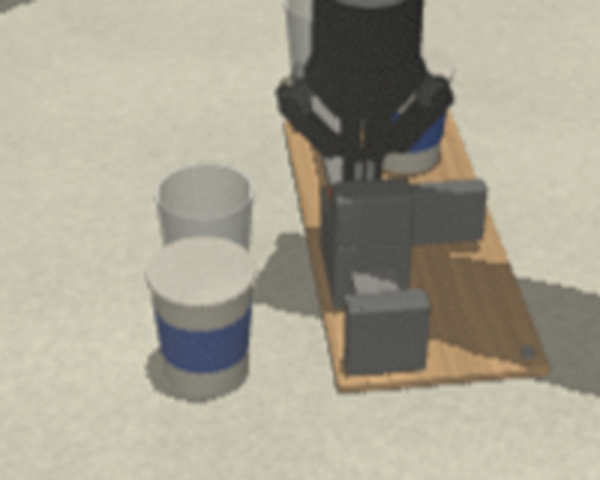

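The jaw is following: its block is now at (370, 240), closer to the stop at (385, 330), and the paddle is still held down. I keep pushing; about 60 mm is left.

Request:
send_rows(moves=[[[5, 0, 0], [0, 0, 0], 0], [[10, 0, 0], [0, 0, 0], 0], [[15, 0, 0], [0, 0, 0], 0], [[20, 0, 0], [0, 0, 0], 0], [[25, 0, 0], [0, 0, 0], 0], [[30, 0, 0], [0, 0, 0], 0], [[35, 0, 0], [0, 0, 0], 0], [[40, 0, 0], [0, 0, 0], 0], [[45, 0, 0], [0, 0, 0], 0], [[50, 0, 0], [0, 0, 0], 0], [[55, 0, 0], [0, 0, 0], 0], [[58, 0, 0], [0, 0, 0], 0]])

```text
clock: 5.0
eef_pos: [0.52, 0.0361, 0.1488]
tool_rot: [0.536, 0.844, 0.001, 0.004]
ft_force: [1.0, -4.4, 6.4]
grip_width: -0.0001
```

```bash
python3 -c "from h import *;st()"
```

```text
t 5.0 q [ 0.07  0.4  -0.2   0.96 -0.    1.2 ] tip [0.5205 0.0359 0.0763] grip -0.0 F holder [-4.4, 1.0] 6.4
tip->paddle in tool mm [-106.1   -3.4   -7.2] turn [ 0.005  0.006 -0.002] tip rel paddle holder [106.1, -3.6, -7.7]
```

Request:
send_rows(moves=[[[2, -1, 0.5], [0, 0, 0], 0], [[4, -1, 0.5], [0, 0, 0], 0], [[6, -1, 0.5], [0, 0, 0], 0], [[8, -1, 0.5], [0, 0, 0], 0], [[8, -1, 0.5], [0, 0, 0], 0], [[8, -1, 0.5], [0, 0, 0], 0]])

```text
clock: 5.5
eef_pos: [0.5177, 0.0422, 0.1494]
tool_rot: [0.536, 0.844, 0.001, 0.006]
ft_force: [1.1, -2.9, 4.8]
grip_width: -0.0001
```

```bash
python3 - <<'E'
from h import *
st()
a=camera("side")[170:290,280:420]
cv2.imwrite("pics/push2.png",cv2.convertScaleAbs(cv2.resize(a,(700,600),interpolation=cv2.INTER_CUBIC)[:,:,::-1],alpha=1.7))
E
```

```text
t 5.5 q [ 0.08  0.39 -0.21  0.96 -0.01  1.21] tip [0.5186 0.0419 0.0768] grip -0.0 F holder [-3.1, 0.3] 4.8
tip->paddle in tool mm [-112.4   -4.1   -6.2] turn [ 0.009  0.009 -0.002] tip rel paddle holder [112.3, -4.4, -7.2]
```

View pics/push2.png

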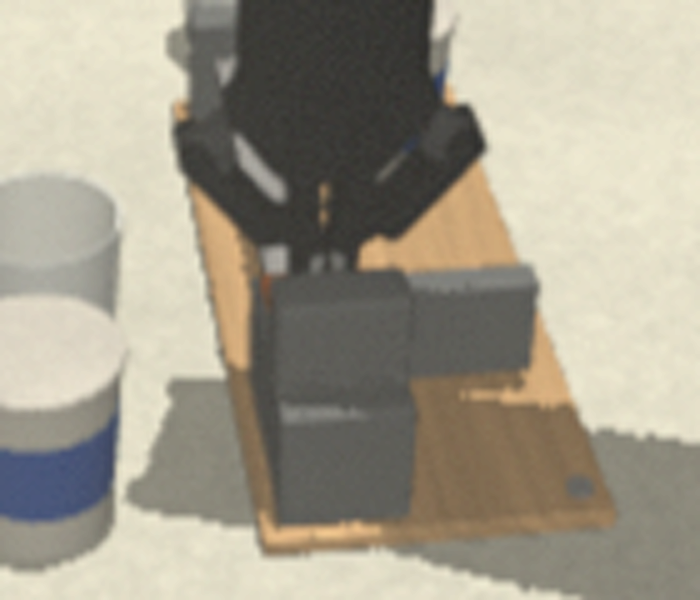

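The block now overlaps the stop in the side view (seam at (340, 405)), but the push force of 3 N is only friction. I push further until the force rises, pressing slightly deeper.

Request:
send_rows(moves=[[[0, 0, 2], [0, 0, 0], 0], [[2, 0, 2], [0, 0, 0], 0], [[4, 0, 2], [0, 0, 0], 0], [[6, 0, 2], [0, 0, 0], 0], [[8, 0, 2], [0, 0, 0], 0], [[8, 0, 2], [0, 0, 0], 0]])

```text
clock: 6.05
eef_pos: [0.5171, 0.046, 0.1483]
tool_rot: [0.537, 0.843, -0.001, 0.012]
ft_force: [4.3, -13.0, 3.6]
grip_width: 0.0002
```

```bash
python3 -c "from h import *;st()"
```

```text
t 6.05 q [ 0.1   0.39 -0.22  0.95 -0.02  1.23] tip [0.5185 0.045  0.0757] grip 0.0 F holder [-13.6, 1.6] 3.6
tip->paddle in tool mm [-115.3   -4.9   -5.9] turn [ 0.011  0.021 -0.005] tip rel paddle holder [115.1, -5.6, -8.3]
```

Blocked at 13.6 N with the paddle still about 8 mm down, so this is the end stop. I hold briefly, ease the push and lift straight up.

Request:
send_rows(moves=[[[4, 0, 1], [0, 0, 0], 0], [[4, 0, 1], [0, 0, 0], 0], [[2, 0, -4], [0, 0, 0], 0], [[1, 0, -9], [0, 0, 0], 0], [[0, 0, -14], [0, 0, 0], 0], [[-4, 0, -22], [0, 0, 0], 0], [[-8, 0, -35], [0, 0, 0], 0], [[-8, 0, -60], [0, 0, 0], 0], [[-8, 0, -90], [0, 0, 0], 0], [[-8, 0, -120], [0, 0, 0], 0], [[-8, 0, -120], [0, 0, 0], 0]])

```text
clock: 6.97
eef_pos: [0.521, 0.0411, 0.2751]
tool_rot: [0.537, 0.844, 0.003, 0.016]
ft_force: [0.7, -0.0, 0.5]
grip_width: 0.0
```

```bash
python3 - <<'E'
from h import *
st()
a=camera("side")[150:290,260:420]
cv2.imwrite("pics/after.png",cv2.convertScaleAbs(cv2.resize(a,(686,600),interpolation=cv2.INTER_CUBIC)[:,:,::-1],alpha=1.7))
E
```

```text
t 6.9667 q [ 0.09  0.28 -0.02  1.24 -0.01  1.22] tip [0.5232 0.0403 0.2026] grip 0.0 F holder [-0.3, -0.6] 0.5
tip->paddle in tool mm [-106.1  -10.   120.9] turn [ 0.022  0.024 -0.005] tip rel paddle holder [108.9, -7.9, 118.6]
```

View pics/after.png

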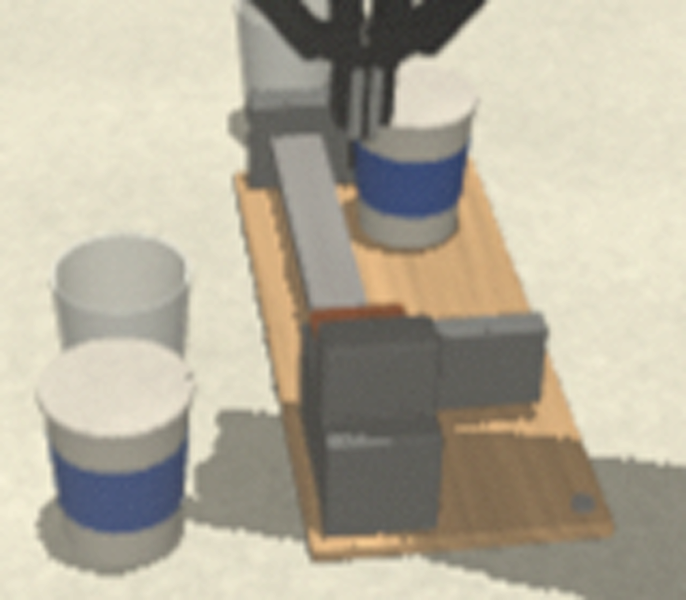

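The jaw is at the stop, the paddle is up (orange visible at (360, 313)) and the tub is standing. I move the hand aside to check the gap from the top.

Request:
send_rows(moves=[[[0, -25, -10], [0, 0, 0], 0], [[0, -50, -20], [0, 0, 0], 0], [[0, -75, -20], [0, 0, 0], 0], [[0, -100, -20], [0, 0, 0], 0], [[0, -125, -20], [0, 0, 0], 0], [[0, -150, -20], [0, 0, 0], 0], [[0, -175, -20], [0, 0, 0], 0], [[0, -200, -20], [0, 0, 0], 0], [[0, -200, -20], [0, 0, 0], 0], [[0, -200, -20], [0, 0, 0], 0]])

```text
clock: 7.85
eef_pos: [0.3375, -0.0435, 0.288]
tool_rot: [0.537, 0.843, 0.002, 0.014]
ft_force: [0.7, 0.1, 0.3]
grip_width: 0.0001
```

```bash
python3 - <<'E'
from h import *
st()
a=camera("top")[140:300,240:480]
cv2.imwrite("pics/after_top.png",cv2.convertScaleAbs(cv2.resize(a[:,:,::-1],None,fx=3.3,fy=3.3,interpolation=cv2.INTER_CUBIC),alpha=1.7))
E
```

```text
t 7.85 q [-0.12 -0.09 -0.4   1.23 -0.01  1.01] tip [ 0.3394 -0.0443  0.2155] grip 0.0 F holder [-0.2, -0.7] 0.3
tip->paddle in tool mm [-107.   192.5  137.5] turn [ 0.019  0.022 -0.006] tip rel paddle holder [111.1, 194.4, 131.5]
```

View pics/after_top.png

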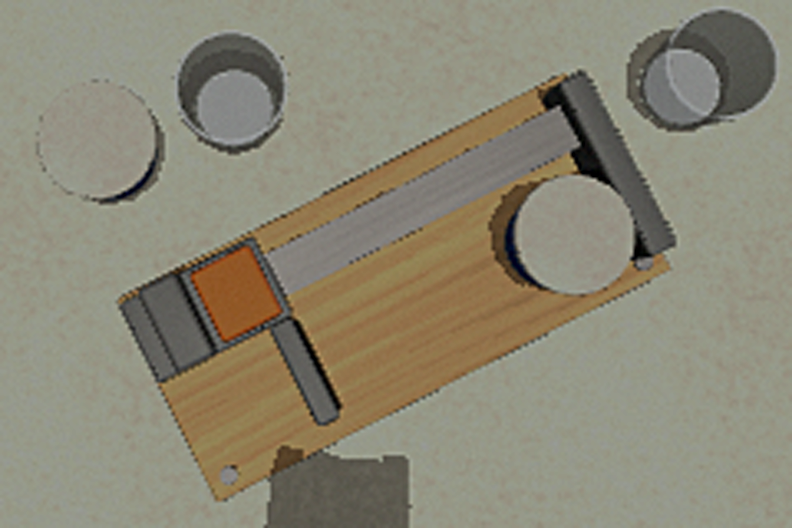

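The jaw sits flush against the stop with no gap at (165, 320), and the paddle is at (237, 294). The tub, spare tub and tumblers are at the same pixels as before.

```bash
python3 -c "from workcell import order;print(order.job_done())"
```

```text
the job is handed in; nothing more can be done
None
```

The jar holder is fully open, and I handed the job in at about 7.9 s on the clock; no verdict is reported.

**What I did:** With the fingers closed, I pressed the paddle about 8 mm down (about 6 N). I then pushed the jaw about 97 mm along the bar until it met the end stop, where the push force rose from about 4 N to 13.6 N. After that I lifted straight up and moved the hand well clear.

**Last checks:**
- **Jaw:** in the top picture there is no visible gap between the jaw and the end stop.
- **Paddle:** the side picture shows it sprung up.
- **Tub, spare tub and tumblers:** their pixel positions match the first picture.
- **Hand:** the force reading is near zero, so it touches nothing.

**Small disagreement:** the fingertip stopped about 4 mm farther along than I had predicted from the first picture. I put this down to slight tool tilt and measuring error.

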